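# Check the throttle of a returned throttle body

## Robot

A 6-joint arm with a two-finger parallel gripper is mounted at the origin on the work surface. World frame = base frame: x ahead of the robot, y to its left, z up, the work surface at z = 0. Lengths are in mm, angles in rad, forces in N, time in s.
With the tool pointing down it reaches from about 400 to 925 mm from the base axis. Payload 12.5 kg.
Tool frame: the origin (TCP) lies midway between the tips of the shut fingers; the grasp point (between the pads) lies 19 mm behind it; z points along the fingers, y is the direction in which the jaws open and shut (so a half turn about z gives the same grasp; the last joint's range is limited). The gripper opens to 95 mm and grips with 3 to 60 N. Pads are 20 mm wide; open, the fingers measure 119 mm over their backs; the gripper's body (75 mm by 180 mm) begins 59 mm behind the grasp point.
Start: joints at [1.201, 0.491, 1.559, -0, 1.092, -0.106], TCP at [162.952, 603.402, 214.661] pointing down, gripper open.
Joint ranges: [-3.1, 3.1], [-0.84, 2.19], [0.05, 2.79], [-1.13, 4.28], [0.06, 2.93], [-2.69, 2.69]. Speed limits (rad/s): [2.22, 2.22, 2.79, 3.14, 3.14, 3.14].

## Interface

Orientations are given as [roll, pitch, yaw] about the fixed x, y, z axes, in that order (R = Rz(yaw) Ry(pitch) Rx(roll)).
In Python, from cell import env gives the robot as it stands.
- The arm moves only by the tool servo_tool, never from a script. Its argument "plan" is a list of rows, each a list of 7 numbers: the shift along the tool's x, y, z in m, then the turn, a rotation vector about the tool's x, y, z in degrees, then the opening in per cent of the stroke, from 0 (shut) to 100 (fully open). In form: [[dx, dy, dz, wx, wy, wz, jaw], ...]. A call has 1 to 8 rows; each row shifts and turns the pose as measured when the row begins, along the tool's axes as they then stand; what a row does not reach is not made up. A row lasts 1/12 s, in which the tool goes at most 41.7 mm and 7.16 degrees, less where a joint would pass 70% of its speed; a pose out of reach is approached as far as the arm can. A call is refused whole if a number of a shift passes 0.0417 or a number of a turn 7.16, either way. A call with a gripper value outside its range is refused whole. The fingers move at their own pace and stop on an object; the grip force is fixed at half the most. Time passes only in rows, so rows that do not move let the fingers close. It gives the time, the measured TCP pose, the force and the opening at its end, in the units of the state.
- env.state(): the state, without advancing time (a new reading comes with each control period).
- env.read_camera(name): name is "scene" or "top"; returns a dict with "img" (480x640x3 uint8, blue, green, red), "intrinsics" (3x3 intrinsics, pixels), "R" (3x3) and "t" (3): a world point X has camera coordinates R X + t. Camera axes: x right, y down, z forward; pixel columns grow to the right and rows downward; lengths in mm; the calibration is good to about 2 mm. A picture is of the moment at which its call begins. There is no depth.
- env.job_done(): hands the job in, once; it reports no verdict.
The state is a dict: "t": time; "joints": joint angles; "qvel": joint speeds; "tau": joint torques, N m; "eef_pos": TCP position; "tcp_rot": TCP orientation; "ft_force": force on the tool from outside, world axes, zero at the start; "moment": the same for the moment, N m; "opening": opening from 0.0 (shut) to 1.0 (fully open).
Only numpy, scipy, OpenCV 4.12 (cv2) and the standard library are available. Lean on these libraries where they do the work, as an engineer would, in place of code of your own. Each camera call takes 0.05 s, during which the arm holds its last target. There are 200 camera calls.

## Task

Two throttle bodies are bolted to inspection plates on the returns bench. Check the larger one: with one fingertip push its lever round to the wide-open stop, ease it back under your finger until the throttle is fully shut (do not let it snap), then push it fully open again and finish while still holding it lightly against the stop, so that the bore can be looked into. Only push the lever, do not pinch it, lift or shove the unit or strain the stop, and leave the smaller throttle body and everything else on the bench alone.

Things in the scene. Friction and masses are not known exactly. Their poses are not given: they have to be found in the camera images.
- large_stand: The larger throttle body, to be checked: aluminium casting, upright 70 mm bore, 84 mm outside, rim 108 mm above the bench, bolted on a loose 150 x 150 x 14 mm steel plate (about 4 kg in all; slides if shoved). Origin: centre of the plate's underside; z up. Shaft along y, 68 mm up; black sensor box at its -y end, lever at its +y end. The lever's upper end moves towards +x to open.
- large_lever (a joint): Turn of the larger throttle, rad: 0 = shut (lever leans 0.70 rad from vertical to the stand's -x, butterfly plate flat across the bore), 1.40 = wide open at its stop (leans 0.70 rad to +x). A return spring shuts it: about 2.5 N at the ball when shut, 6 N wide open; let go, it snaps back.
- large_ball (a point): Centre of the 13 mm steel ball on the upper end of the larger lever, 55 mm from the shaft axis: push it from its -x side. The lever is a 14 x 5 mm bar, smooth and oiled like the ball; the ball is 17 mm outboard (+y) of its middle plane. In the stand's frame, shut: x -35, y 83, z 110 mm; upright: x 0, z 123; open: x 35, z 110. Nothing is above it, or on its -x side above z 75.
- large_shaft (a point): Point on the larger throttle's shaft axis in the plane in which the ball turns (x 0, y 83, z 68 mm in the stand's frame); fixed to the stand.
- small_stand: The smaller throttle body, not to be touched: the same build with a 50 mm bore (60 mm outside, top rim 82 mm above the bench) on a loose 120 x 120 x 14 mm plate. Origin: centre of the plate's underside; same axes as the large one. The two units may stand either way round on the bench.
- small_lever (a joint): Turn of the smaller throttle's shaft, rad: 0 = shut, 1.40 = wide open. Leave it shut.
- filter: White spin-on oil filter, 76 mm across, 94 mm tall, standing; origin at its foot. Leave it alone.
- screwdriver: Screwdriver lying on the bench, 190 mm long, between the two units. Leave it alone.
- tape: Roll of clear packing tape lying flat, 92 mm across, 48 mm high, at the back. Leave it alone.
- carton: White and blue product carton, 70 x 85 x 95 mm, standing on the left. Leave it alone.
- spray_can: Spray can, 64 mm across, 190 mm tall, standing far right. Leave it alone.
- hose_clamp: Steel hose clamp ring, 88 mm across, 13 mm high, lying at the back. Leave it alone.
- sensor_box: Small cardboard box, 70 x 45 x 32 mm, lying on the right. Leave it alone.
Not all that is in view belongs to the job. Leave any green look-alike of the large_stand alone.

How it is judged:
By the outcome, as a careful person would: the job done as asked, in the order asked, and still so for the second after the job is handed in, while the arm keeps its last pose, push and grip.
It also fails if it takes over 51 s, if anything falls off the work surface, if the arm or the gripper's body presses on something with over 40 N, if the wrist force passes 120 N, or if a joint passes its speed limit or range.

## Working session

There is one attempt and no reset: what is moved stays moved. The work goes in short steps, Python scripts to look and compute and a tool call to move; the robot and the scene stay as the last step left them, time stands still between calls to the robot, and variables do not carry over. Pictures are saved under pics/ and viewed, about 8 in all and at most 12, crops included, and the job is handed in when it is done.

Besides the shell and the picture viewer there is one more tool, called after "Request:" in YAML: its name, and indented under it one key for each argument. servo_tool: Moves the arm, as the interface text tells. Its arguments: {"type":"object","properties":{"plan":{"type":"array","items":{"type":"array","items":{"type":"number"}}}},"required":["plan"]}

```bash
mkdir -p pics; ls
python3 - <<'E'
from cell import env
import cv2,numpy as np
for n in("scene","top"):
    c=env.read_camera(n); cv2.imwrite(f"pics/{n}0.png",c["img"]); np.savez(f"{n}0.npz",**c)
    print(n,c["intrinsics"].tolist(),c["R"].round(4).tolist(),c["t"].round(1).tolist())
s=env.state();print(s)
E
```

```text
pics
scene [[586.9804504360851, 0.0, 314.60980957834244], [0.0, 586.9804504360851, 238.43977368734022], [0.0, 0.0, 1.0]] [[-0.1185, 0.9929, 0.0077], [0.5852, 0.0761, -0.8073], [-0.8022, -0.0912, -0.5901]] [56.2, -248.3, 1806.7]
top [[530.7553030089011, 0.0, 310.6629976783503], [0.0, 530.7553030089011, 240.69084360438225], [0.0, 0.0, 1.0]] [[-0.0217, -0.9998, -0.005], [-0.9976, 0.022, -0.0658], [0.0659, 0.0035, -0.9978]] [13.7, 556.9, 1269.9]
{'t': 0.1, 'joints': array([ 1.20140349e+00,  4.91483290e-01,  1.55938020e+00, -2.36241746e-05,
        1.09169262e+00, -1.05573066e-01]), 'qvel': array([ 1.51479036e-03, -1.11822912e-03, -3.45785222e-03,  3.97756264e-05,
       -2.51078078e-03,  6.12497516e-04]), 'tau': array([ 3.17433653e-03, -6.13623905e+01, -2.58603877e+01,  6.94504939e-02,
        4.70300729e-02, -2.81527105e-05]), 'eef_pos': array([162.87255037, 603.18790672, 214.1329799 ]), 'tcp_rot': array([-3.14063235e+00, -8.06889029e-05,  2.87778375e+00]), 'ft_force': array([-0.22722594,  0.0147445 ,  0.17981861]), 'moment': array([-0.00987383,  0.01305594,  0.04500761]), 'opening': 1.0008749045446732}
```

View pics/scene0.png

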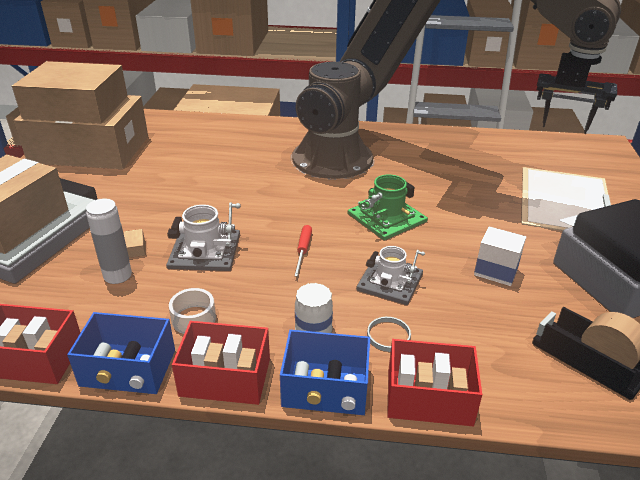

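View pics/top0.png

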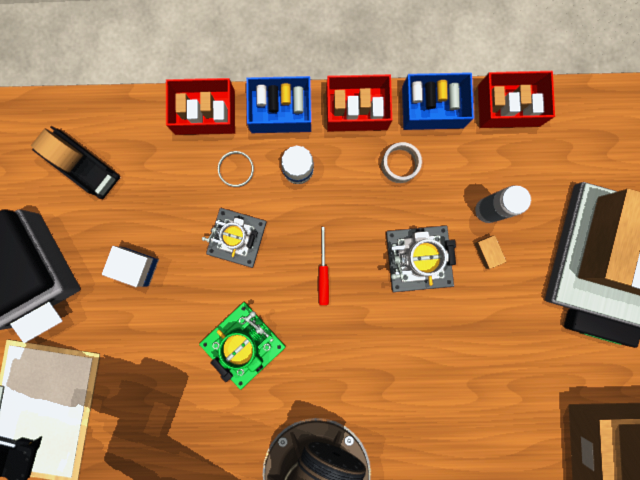

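Run:
```python
import cv2,numpy as np
a=cv2.imread("pics/top0.png")[215:300,375:465];b=cv2.imread("pics/scene0.png")[190:280,160:250]
o=np.zeros((540,800,3),np.uint8)
a=cv2.resize(a,None,fx=6,fy=6,interpolation=3)[:, :400*2]
cv2.imwrite("pics/ctop.png",a)
cv2.imwrite("pics/cscene.png",cv2.resize(b,None,fx=6,fy=6,interpolation=3))
```

```text
(no output)
```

View pics/ctop.png

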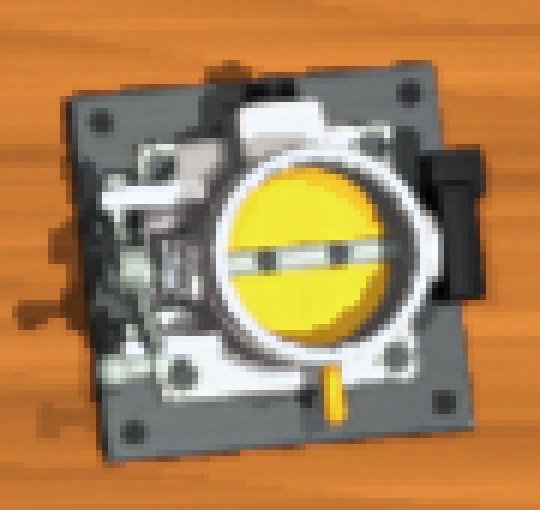

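View pics/cscene.png

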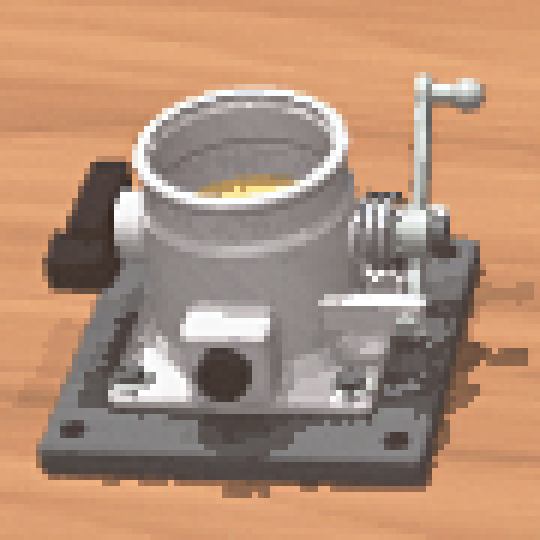

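```bash
cat > h.py <<'E'
import numpy as np
from scipy.optimize import least_squares
C={n:dict(np.load(f"{n}0.npz")) for n in("top","scene")}
def proj(n,X):
    c=C[n];p=(c["R"]@np.atleast_2d(X).T).T+c["t"];p=p@c["intrinsics"].T;return p[:,:2]/p[:,2:]
def back(n,uv,z):
    c=C[n];d=c["R"].T@np.linalg.inv(c["intrinsics"])@np.r_[uv,1];o=-c["R"].T@c["t"];return o+d*(z-o[2])/d[2]
def tri(uvt,uvs):
    return least_squares(lambda X:np.r_[proj("top",X)[0]-uvt,proj("scene",X)[0]-uvs],[500,-100,100])
E
python3 - <<'E'
from h import *
cr=lambda x,y,ox,oy:np.array([ox+x/6-.5+.08,oy+y/6-.5+.08])
tc=[cr(*p,375,215) for p in[(68,98),(435,62),(472,428),(108,460)]]
w=np.array([back("top",u,14) for u in tc]);print(w.round(1))
print([np.linalg.norm(w[i]-w[i-1]).round(1) for i in range(4)])
L=np.array([[75,75,14],[75,-75,14],[-75,-75,14],[-75,75,14.]])
def T(p,L):
    c,s=np.cos(p[2]),np.sin(p[2]);L=np.atleast_2d(L);return np.c_[p[0]+c*L[:,0]-s*L[:,1],p[1]+s*L[:,0]+c*L[:,1],L[:,2]]
sc=[cr(*p,160,190) for p in[(478,240),(425,462),(42,452)]] # +y-x?, scene corners: far right, near right, near left
# scene: right=+y, near=+x
Ls=np.array([[-75,75,14],[75,75,14],[75,-75,14.]])
f=lambda p:np.r_[(proj("top",T(p,L))-tc).ravel(),(proj("scene",T(p,Ls))-sc).ravel()]
r=least_squares(f,[w[:,0].mean(),w[:,1].mean(),0]);print("pose",r.x.round(3),r.fun.round(1))
b=np.array([-35.4,83,110.1])
print("ball from pose",T(r.x,b).round(1))
ut,us=cr(112,368,375,215),cr(468,94,160,190)
print("ball px",ut,us,"pred",proj("top",T(r.x,b)),proj("scene",T(r.x,b)))
t=tri(ut,us);print("tri",t.x.round(1),t.fun.round(2))
E
```

```text
[[ 577.1 -182.3   14. ]
 [ 588.5 -331.7   14. ]
 [ 440.1 -340.9   14. ]
 [ 430.4 -193.9   14. ]]
[np.float64(147.2), np.float64(149.8), np.float64(148.7), np.float64(147.3)]
pose [ 5.09370e+02 -2.62593e+02  7.50000e-02] [-0.1 -0.6  0.  -0.5  0.9 -0.  -0.2  0.6  1.  -0.4  0.3  0.2 -0.5 -0.4]
ball from pose [[ 467.9 -182.5  110.1]]
ball px [393.24666667 275.91333333] [237.58       205.24666667] pred [[393.33361195 275.84576058]] [[238.40032998 205.6501143 ]]
tri [ 467.9 -183.2  111.1] [ 0.46 -0.1   0.5   0.05]
```

```bash
cat > m.py <<'E'
import numpy as np,sys
from scipy.spatial.transform import Rotation as Ro
from cell import env
yaw=0.075; p=np.array([np.cos(yaw),np.sin(yaw),0]); q=np.array([-np.sin(yaw),np.cos(yaw),0]); Z=np.array([0,0,1.])
O=np.array([509.4,-262.6,0])
def Rt(a): # tool y = push normal, tilted by a
    y=p*np.cos(a)-Z*np.sin(a); z=-p*np.sin(a)-Z*np.cos(a); return np.c_[np.cross(y,z),y,z]
def S(x,y,z): return O+p*x+q*y+Z*z
def ball(th): return S(55*np.sin(th-.7),83,68+55*np.cos(th-.7))
def tcp(th,a=.3,gap=18.5,d=14,lat=2):
    R=Rt(a); return ball(th)+q*lat+R[:,2]*d-R[:,1]*gap
def now():
    s=env.state(); return s,np.array(s["eef_pos"]),Ro.from_euler("xyz",s["tcp_rot"]).as_matrix()
def rows(legs,jaw,P=None,R=None):
    if P is None: _,P,R=now()
    for T,RT,n in legs:
        for k in range(n):
            f=1/(n-k); d=R.T@(T-P)*f; w=Ro.from_matrix(R.T@RT).as_rotvec()*f
            r=np.r_[(d/1000).round(4 if n<9 and abs(d).max()<10 else 3),np.degrees(w).round(1)]
            print("["+",".join(f"{v:g}" for v in r)+f",{jaw}]",end=", ")
            P=P+R@r[:3]*1000; R=R@Ro.from_rotvec(np.radians(r[3:])).as_matrix()
        print()
def rep(gap=18.5):
    s,P,R=now();D=P-O
    print("t",round(s["t"],2),"stand xyz",np.round([D@p,D@q,D[2]],1),"F tool",(R.T@s["ft_force"]).round(1),"world",np.round(s["ft_force"],1),"tilt",np.round(np.arcsin(-R[2,1]),3),"open",round(s["opening"],3),"q",np.round(s["joints"],2))
E
python3 - <<'E'
from m import *
A=np.array([480,300,214.]);B=np.array([410,-185,200.])
_,P,R=now();Rf=Rt(0.)
h=Ro.from_matrix(R.T@Rf).as_rotvec();RA=R@Ro.from_rotvec(h*.5).as_matrix()
rows([(A,RA,12),(B,Rf,13)],0); print(tcp(0,gap=45),tcp(1.4))
E
```

```text
[-0.032,-0.018,0,-0,0,2.9,0], [-0.033,-0.016,0,-0,0,2.9,0], [-0.034,-0.014,0,-0,0,2.9,0], [-0.034,-0.012,0,-0,0,3,0], [-0.035,-0.011,0,-0,0,2.9,0], [-0.035,-0.009,0,-0,0,3,0], [-0.036,-0.007,0,-0,0,2.9,0], [-0.036,-0.005,0,-0,0,3,0], [-0.037,-0.003,0,-0,0,2.9,0], [-0.036,-0.001,0,-0,0,3,0], [-0.037,0,0,-0,0,2.9,0], [-0.036,0.003,0,-0,0,3,0], 
[-0.025,-0.028,0.001,-0,0,2.7,0], [-0.027,-0.027,0.001,-0,0,2.7,0], [-0.028,-0.025,0.001,-0,0,2.7,0], [-0.029,-0.024,0.001,-0,0,2.7,0], [-0.03,-0.023,0.001,-0,0,2.7,0], [-0.031,-0.021,0.001,-0,0,2.7,0], [-0.032,-0.02,0.001,-0,0,2.7,0], [-0.033,-0.018,0.001,-0,0,2.7,0], [-0.034,-0.017,0.001,-0,0,2.7,0], [-0.035,-0.015,0.001,-0,0,2.7,0], [-0.035,-0.013,0.002,-0,0,2.8,0], [-0.036,-0.012,0.001,-0,0,2.7,0], [-0.036,-0.01,0.002,-0,0,2.8,0], 
[ 420.70366666 -184.02510196  109.99001875] [ 516.61364873 -176.81833555  102.15873328]
```

Request:
servo_tool:
  plan:
    - [-0.032,-0.018,0,0,0,2.9,0]
    - [-0.033,-0.016,0,0,0,2.9,0]
    - [-0.034,-0.014,0,0,0,2.9,0]
    - [-0.034,-0.012,0,0,0,3,0]
    - [-0.035,-0.011,0,0,0,2.9,0]
    - [-0.035,-0.009,0,0,0,3,0]
    - [-0.036,-0.007,0,0,0,2.9,0]
    - [-0.036,-0.005,0,0,0,3,0]

```text
t: 0.77
eef_pos: [374.9, 395.1, 211.1]
tcp_rot: [-3.136, -0.001, 2.461]
ft_force: [0.4, 0.6, 0.2]
opening: 0.496
```

Request:
servo_tool:
  plan:
    - [-0.037,-0.003,0,0,0,2.9,0]
    - [-0.036,-0.001,0,0,0,3,0]
    - [-0.037,0,0,0,0,2.9,0]
    - [-0.036,0.003,0,0,0,3,0]
    - [-0.025,-0.028,0.001,0,0,2.7,0]
    - [-0.027,-0.027,0.001,0,0,2.7,0]
    - [-0.028,-0.025,0.001,0,0,2.7,0]
    - [-0.029,-0.024,0.001,0,0,2.7,0]

```text
t: 1.43
eef_pos: [463.6, 132.3, 204.9]
tcp_rot: [-3.135, 0.001, 2.044]
ft_force: [1.3, -0.7, -0.2]
opening: 0.005
```

Run:
```python
from m import *
_,P,R=now();print(P);rep()
rows([(np.array([410,-185,200.]),Rt(0.),14),(tcp(0,gap=45),Rt(.3),4)],0)
```

```text
[463.64919485 132.26040101 204.92447043]
t 1.43 stand xyz [-16.  397.2 204.9] F tool [-1.2  0.9  0.2] world [ 1.3 -0.7 -0.2] tilt 0.006 open 0.005 q [ 0.14  0.3   1.91 -0.    0.94 -0.33]
[-0.018,-0.014,0,-0,0,1.6,0], [-0.019,-0.013,0,-0,0,1.6,0], [-0.019,-0.013,0.001,-0,0,1.6,0], [-0.02,-0.012,0,-0,0,1.6,0], [-0.02,-0.012,0.001,-0,0,1.6,0], [-0.02,-0.011,0,-0,0,1.6,0], [-0.02,-0.01,0.001,-0,0,1.7,0], [-0.021,-0.01,0,-0,0,1.6,0], [-0.021,-0.009,0.001,-0.1,0,1.7,0], [-0.021,-0.009,0,-0,0,1.6,0], [-0.022,-0.008,0.001,-0.1,0,1.7,0], [-0.022,-0.007,0,-0,0.1,1.6,0], [-0.022,-0.007,0.001,-0.1,0,1.7,0], [-0.022,-0.006,0,-0,0.1,1.6,0], 
[0,0.003,0.023,4.3,-0,0,0], [0,0.004,0.022,4.3,-0,0,0], [0,0.006,0.022,4.3,-0,0,0], [0,0.007,0.021,4.3,-0,0,0],
```

Request:
servo_tool:
  plan:
    - [-0.019,-0.014,0,0,0,1.6,0]
    - [-0.019,-0.013,0,0,0,1.6,0]
    - [-0.02,-0.013,0,0,0,1.6,0]
    - [-0.02,-0.012,0,0,0,1.6,0]
    - [-0.02,-0.012,0,0,0,1.6,0]
    - [-0.02,-0.011,0,0,0,1.6,0]
    - [-0.02,-0.01,0,0,0,1.7,0]
    - [-0.021,-0.01,0,0,0,1.6,0]

```text
t: 2.1
eef_pos: [427.3, -62.1, 204.8]
tcp_rot: [-3.133, 0.002, 1.803]
ft_force: [0.3, -0.1, -0.5]
opening: 0.003
```

Request:
servo_tool:
  plan:
    - [-0.021,-0.009,0,0,0,1.7,0]
    - [-0.021,-0.009,0,0,0,1.6,0]
    - [-0.022,-0.008,0,0,0,1.7,0]
    - [-0.022,-0.007,0,0,0,1.6,0]
    - [-0.022,-0.007,0,0,0,1.7,0]
    - [-0.022,-0.006,0,0,0,1.6,0]
    - [0,0,0,0,0,0,0]

```text
t: 2.68
eef_pos: [398.7, -207.2, 205.0]
tcp_rot: [-3.132, 0.004, 1.617]
ft_force: [0.5, 0.7, -0.6]
opening: 0.008
```

Run:
```python
from m import *
_,P,R=now();print(P);rep()
T=tcp(0,gap=45)
rows([(T+Z*60,Rt(.3),5),(T,Rt(.3),3)],0)
```

```text
[ 398.70292473 -207.19447544  204.9618068 ]
t 2.68 stand xyz [-106.2   63.5  205. ] F tool [0.7 0.6 0.6] world [ 0.5  0.7 -0.6] tilt 0.01 open 0.008 q [-0.62  0.26  1.98 -0.01  0.91 -0.66]
[0.0044,0.0047,0.0069,3.3,-0,-0.3,0], [0.0044,0.0051,0.0067,3.3,-0,-0.3,0], [0.0044,0.0055,0.0063,3.3,-0,-0.3,0], [0.0044,0.0059,0.006,3.4,-0,-0.4,0], [0.0044,0.0062,0.0057,3.3,-0.1,-0.3,0], 
[0,0.006,0.019,0,0,-0,0], [0,0.006,0.019,0,0,-0,0], [0,0.006,0.019,0,0,-0,0],
```

Request:
servo_tool:
  plan:
    - [0.0044,0.0047,0.0068,3.3,0,-0.3,0]
    - [0.0044,0.005,0.0067,3.3,0,-0.3,0]
    - [0.0044,0.0055,0.0063,3.3,0,-0.3,0]
    - [0.0044,0.006,0.006,3.4,0,-0.4,0]
    - [0.0044,0.006,0.0057,3.3,0,-0.3,0]
    - [0,0,0,0,0,0,0]

```text
t: 3.18
eef_pos: [419.8, -183.5, 168.8]
tcp_rot: [-2.828, 0.001, 1.641]
ft_force: [-1.2, 0.1, -0.6]
opening: 0.002
```

Run:
```python
from m import *
rep()
rows([(tcp(0,gap=40),Rt(.3),6)],0)
```

```text
t 3.18 stand xyz [-83.4  85.5 168.8] F tool [ 0.1 -0.9  0.9] world [-1.2  0.1 -0.6] tilt 0.313 open 0.002 q [-0.46  0.43  1.85 -0.17  1.13 -0.44]
[-0.0001,0.004,0.0093,-0.1,-0,-0,0], [-0.0001,0.004,0.0093,-0.1,-0,-0.1,0], [-0.0001,0.004,0.0093,-0.1,-0,-0,0], [-0.0001,0.0039,0.0093,-0.2,-0,-0.1,0], [-0.0001,0.0039,0.0093,-0.1,-0,-0,0], [-0,0.0039,0.0092,-0.2,-0,-0.1,0],
```

Request:
servo_tool:
  plan:
    - [0,0.004,0.0093,0,0,0,0]
    - [0,0.004,0.0093,0,0,0,0]
    - [0,0.004,0.0093,-0.1,0,0,0]
    - [0,0.004,0.0093,-0.1,0,0,0]
    - [0,0.004,0.0093,-0.1,0,0,0]
    - [0,0.004,0.0093,-0.1,0,0,0]
    - [0,0,0,0,0,0,0]
    - [0,0,0,0,0,0,0]

```text
t: 3.85
eef_pos: [423.3, -182.2, 103.0]
tcp_rot: [-2.845, -0.001, 1.64]
ft_force: [-0.4, -0.0, 0.2]
opening: 0.006
```

Run:
```python
from m import *
import cv2
rep()
rows([(tcp(0,gap=18.5),Rt(.3),8)],0)
a=env.read_camera("top")["img"][205:305,365:465];b=env.read_camera("scene")["img"][170:270,170:270]
cv2.imwrite("pics/pre.png",cv2.resize(np.hstack([a,b]),None,fx=4,fy=4,interpolation=3))
```

```text
t 3.85 stand xyz [-79.8  86.6 103. ] F tool [ 0.  -0.5 -0.1] world [-0.4 -0.   0.2] tilt 0.297 open 0.006 q [-0.46  0.53  1.91 -0.18  0.97 -0.41]
[-0.0002,0.0027,-0.0007,0,-0,-0,0], [-0.0002,0.0027,-0.0007,0,-0,-0,0], [-0.0002,0.0027,-0.0007,0,-0,-0,0], [-0.0002,0.0028,-0.0007,0,-0,-0.1,0], [-0.0002,0.0027,-0.0007,0,-0,-0,0], [-0.0002,0.0028,-0.0008,0.1,-0,-0.1,0], [-0.0002,0.0027,-0.0007,0,-0.1,-0,0], [-0.0001,0.0028,-0.0008,0.1,-0,-0.1,0],
```

View pics/pre.png

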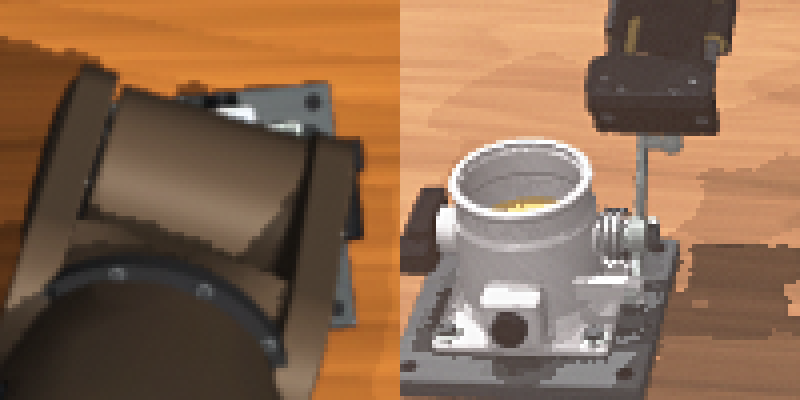

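Request:
servo_tool:
  plan:
    - [-0.0002,0.0028,-0.0007,0,0,0,0]
    - [-0.0002,0.0028,-0.0007,0,0,0,0]
    - [-0.0002,0.0028,-0.0007,0,0,0,0]
    - [-0.0002,0.0028,-0.0007,0,0,-0.1,0]
    - [-0.0002,0.0028,-0.0007,0,0,0,0]
    - [-0.0002,0.0028,-0.0007,0,0,-0.1,0]
    - [-0.0002,0.0028,-0.0007,0,0,0,0]

```text
t: 4.53
eef_pos: [446.3, -182.7, 104.5]
tcp_rot: [-2.849, 0.001, 1.644]
ft_force: [-0.3, -0.8, 0.1]
opening: 0.006
```

```bash
cat >> m.py <<'E'
def gap(): # unknown theta->distances to shut ball in tool axes
    s,P,R=now(); v=R.T@(ball(0)-P); print("shut ball in tool",v.round(1))
def theta(g=18.5): # lever turn if contact half thickness+radius is g
    from scipy.optimize import brentq
    s,P,R=now(); f=lambda th:(R.T@(ball(th)-P))[1]-g
    try: th=brentq(f,-.3,1.7)
    except Exception: th=np.nan
    print("theta",round(th,3),"ball in tool",(R.T@(ball(th)-P)).round(1))
    return th
E
python3 - <<'E'
from m import *
rep();gap();theta()
rows([(tcp(t),Rt(.3),1) for t in np.arange(.1,1.5,.1)],0,tcp(0),Rt(.3))
E
```

```text
t 4.53 stand xyz [-56.9  84.4 104.5] F tool [-0.8 -0.4 -0. ] world [-0.3 -0.8  0.1] tilt 0.292 open 0.006 q [-0.44  0.55  1.86 -0.17  1.   -0.41]
shut ball in tool [ -1.4  19.  -11.5]
theta -0.017 ball in tool [ -1.4  18.5 -10.8]
[0,0.0032,-0.0045,0,0,0,0], 
[-0,0.0036,-0.0041,0,0,0,0], 
[-0,0.004,-0.0037,0,0,0,0], 
[-0,0.0044,-0.0034,0,0,0,0], 
[0,0.0047,-0.0029,0,0,0,0], 
[0,0.005,-0.0023,0,0,0,0], 
[0,0.0051,-0.0019,0,0,0,0], 
[0,0.0054,-0.0014,0,0,0,0], 
[-0,0.0054,-0.0008,0,0,0,0], 
[0,0.0055,-0.0003,0,0,0,0], 
[0,0.0055,0.0003,0,0,0,0], 
[0,0.0054,0.0008,0,0,0,0], 
[0,0.0053,0.0014,0,0,0,0], 
[0,0.0052,0.0019,0,0,0,0],
```

Request:
servo_tool:
  plan:
    - [0,0.0015,0,0.1,0,0,0]
    - [0,0.0015,0,0,0,0,0]
    - [0,0.0015,0,0.1,0,0,0]
    - [0,0.0015,0,0,0,0,0]
    - [0,0.0015,0,0,0,0,0]
    - [0,0.0015,0,0,0,0,0]

```text
t: 5.03
eef_pos: [450.1, -182.3, 103.3]
tcp_rot: [-2.83, -0.001, 1.645]
ft_force: [-7.9, -2.1, 9.3]
opening: 0.004
```

```bash
python3 -c "
from m import *
rep();gap();theta()"
```

```text
t 5.03 stand xyz [-53.1  84.5 103.3] F tool [ -1.5 -10.5  -6.4] world [-7.9 -2.1  9.3] tilt 0.312 open 0.004 q [-0.44  0.56  1.84 -0.18  1.02 -0.4 ]
shut ball in tool [ -1.5  14.8 -11.9]
theta 0.118 ball in tool [ -1.5  18.5 -17.2]
```

Run:
```python
from m import *
_,P,R=now()
rows([(P-R[:,1]*8,R,2),(tcp(0,-.3,gap=22,d=13),Rt(-.3),7)],0)
```

```text
[0,-0.004,0,0,0,0,0], [0,-0.004,0,0,0,0,0], 
[0.0001,0.0017,0.0016,-5,-0,-0,0], [0.0001,0.0016,0.0018,-5,-0,-0,0], [0.0001,0.0014,0.0019,-5,-0,-0,0], [0,0.0013,0.002,-5,-0,-0,0], [0.0001,0.0011,0.0021,-5,-0,-0,0], [0,0.0009,0.0022,-5,-0,-0,0], [0.0001,0.0007,0.0024,-5,-0,-0,0],
```

Request:
servo_tool:
  plan:
    - [0,-0.005,0,0,0,0,0]
    - [0,-0.005,0,0,0,0,0]
    - [0,0.0014,0.0016,-5,0,0,0]
    - [0,0.0014,0.0018,-5,0,0,0]
    - [0,0.0014,0.002,-5,0,0,0]
    - [0,0.0013,0.002,-5,0,0,0]
    - [0,0.001,0.002,-5,0,0,0]
    - [0,0.001,0.002,-5,0,0,0]

```text
t: 5.7
eef_pos: [447.8, -183.3, 95.5]
tcp_rot: [2.92, 0.007, 1.646]
ft_force: [1.3, 0.6, -0.2]
opening: 0.005
```

Run:
```python
from m import *
import cv2
rep();gap()
rows([(tcp(0,-.3,gap=18,d=13),Rt(-.3),4)],0)
b=env.read_camera("scene")["img"][150:270,150:270]
cv2.imwrite("pics/p2.png",cv2.resize(b,None,fx=5,fy=5,interpolation=3))
```

```text
t 5.7 stand xyz [-55.4  83.7  95.5] F tool [0.5 1.3 0.5] world [ 1.3  0.6 -0.2] tilt -0.221 open 0.005 q [-0.6   0.43  2.15  0.34  0.41 -0.98]
shut ball in tool [-0.8 22.7 -9.8]
[0.0003,0.0015,0.0011,-1.1,0.1,0,0], [0.0003,0.0014,0.0012,-1.1,0.1,0,0], [0.0003,0.0014,0.0012,-1.2,0.1,0.1,0], [0.0004,0.0014,0.0012,-1.1,0.1,0,0],
```

View pics/p2.png

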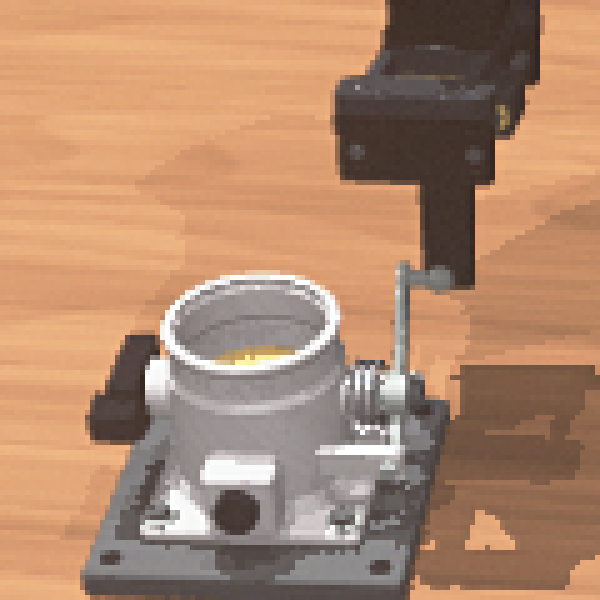

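Run:
```python
from m import *
a=lambda t:-.2+.5*t/1.4
rows([(tcp(0,-.2,gap=15,d=15),Rt(-.2),5)],0)
rows([(tcp(t,a(t),14.5,15),Rt(a(t)),1) for t in np.arange(.05,1.45,.05)],0,tcp(0,-.2,14.5,15),Rt(-.2))
```

```text
[0,0.0017,0.0009,0.3,0,0,0], [0,0.0017,0.0009,0.3,0,0.1,0], [0,0.0017,0.0009,0.3,0.1,0,0], [0.0001,0.0017,0.0008,0.3,0,0.1,0], [0,0.0016,0.0009,0.3,0.1,0,0], 
[-0,0.0022,-0.0015,1,0,-0,0], 
[-0,0.0022,-0.0015,1,0,-0,0], 
[-0,0.0023,-0.0013,1.1,0,0,0], 
[-0,0.0022,-0.0013,1,0,0,0], 
[-0,0.0024,-0.0012,1,0,-0,0], 
[-0,0.0023,-0.0011,1,0,-0,0], 
[-0,0.0024,-0.001,1.1,0,0,0], 
[-0,0.0024,-0.001,1,0,-0,0], 
[0,0.0024,-0.0008,1,0,-0,0], 
[0,0.0024,-0.0008,1,-0,-0,0], 
[0,0.0025,-0.0007,1.1,-0,-0,0], 
[-0,0.0025,-0.0006,1,-0,-0,0], 
[0,0.0024,-0.0005,1,-0,-0,0], 
[0,0.0025,-0.0004,1,-0,-0,0], 
[0,0.0025,-0.0003,1,-0,0,0], 
[0,0.0025,-0.0003,1.1,-0,0,0], 
[-0,0.0025,-0.0001,1,-0,-0,0], 
[-0,0.0024,-0.0001,1,-0,-0,0], 
[0,0.0025,0,1,-0,-0,0], 
[0,0.0025,0.0002,1.1,-0,-0,0], 
[0,0.0024,0.0001,1,-0,-0,0], 
[0,0.0024,0.0003,1,-0,-0,0], 
[0,0.0025,0.0004,1,-0,-0,0], 
[0,0.0023,0.0005,1.1,0,-0,0], 
[0,0.0024,0.0005,1,0,-0,0], 
[0,0.0023,0.0006,1,0,-0,0], 
[0,0.0024,0.0007,1,-0,-0,0], 
[0,0.0022,0.0008,1,-0,-0,0],
```

Request:
servo_tool:
  plan:
    - [0,0.0017,0.001,0.3,0,0,0]
    - [0,0.0017,0.001,0.3,0,0,0]
    - [0,0.0017,0.001,0.3,0,0,0]
    - [0,0.0017,0.001,0.3,0,0,0]
    - [0,0.0017,0.001,0.3,0,0,0]
    - [0,0.001,0,0,0,0,0]
    - [0,0.001,0,0,0,0,0]

```text
t: 6.33
eef_pos: [458.4, -181.2, 91.8]
tcp_rot: [2.955, 0.003, 1.647]
ft_force: [-6.3, -0.3, 3.3]
opening: 0.006
```

```bash
python3 -c "
from m import *
rep();gap();theta(14.5)"
```

```text
t 6.33 stand xyz [-44.8  85.   91.8] F tool [ 0.2 -5.6 -4.4] world [-6.3 -0.3  3.3] tilt -0.186 open 0.006 q [-0.57  0.45  2.11  0.26  0.44 -0.87]
shut ball in tool [ -2.1  12.6 -16.2]
theta 0.04 ball in tool [ -2.1  14.5 -17.2]
```

Request:
servo_tool:
  plan:
    - [0,0.0022,-0.002,1,0,0,0]
    - [0,0.0022,-0.002,1,0,0,0]
    - [0,0.0023,-0.0017,1.1,0,0,0]
    - [0,0.0023,-0.0015,1,0,0,0]
    - [0,0.0024,-0.0012,1,0,0,0]

```text
t: 6.75
eef_pos: [467.5, -179.7, 100.6]
tcp_rot: [3.057, 0.003, 1.649]
ft_force: [-4.6, -2.6, 2.5]
opening: 0.004
```

Run:
```python
from m import *
import cv2
rep();gap();theta(14.5)
b=env.read_camera("scene")["img"][150:270,150:270]
cv2.imwrite("pics/p3.png",cv2.resize(b,None,fx=4,fy=4,interpolation=3))
```

```text
t 6.75 stand xyz [-35.5  85.8 100.6] F tool [-2.2 -4.5 -2.8] world [-4.6 -2.6  2.5] tilt -0.084 open 0.004 q [-0.52  0.46  2.03  0.08  0.59 -0.67]
shut ball in tool [-2.8  0.9 -9.4]
theta 0.279 ball in tool [ -2.9  14.5 -16.4]
```

View pics/p3.png

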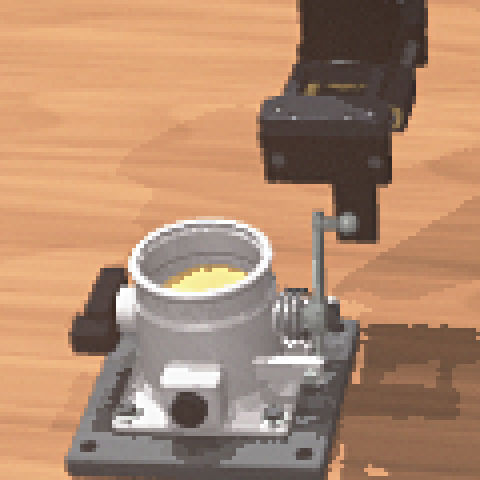

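Request:
servo_tool:
  plan:
    - [-0.0002,0.0023,-0.001,1,0,0,0]
    - [-0.0002,0.0023,-0.001,1,0,0,0]
    - [-0.0002,0.0024,-0.001,1,0,0,0]
    - [-0.0002,0.0024,-0.0008,1,0,0,0]
    - [-0.0002,0.0024,-0.0008,1,0,0,0]
    - [-0.0002,0.0025,-0.0007,1,0,0,0]
    - [-0.0002,0.0025,-0.0006,1,0,0,0]

```text
t: 7.38
eef_pos: [482.6, -178.3, 106.6]
tcp_rot: [-3.087, 0.003, 1.65]
ft_force: [-4.0, -0.2, 3.9]
opening: 0.004
```

```bash
python3 -c "
from m import *
rep();theta(14.5)"
```

```text
t 7.38 stand xyz [-20.4  86.1 106.6] F tool [ 0.1 -4.2 -3.7] world [-4.  -0.2  3.9] tilt 0.054 open 0.004 q [-0.47  0.5   1.91 -0.04  0.78 -0.51]
theta 0.61 ball in tool [ -3.2  14.5 -16.9]
```

Request:
servo_tool:
  plan:
    - [-0.0003,0.0024,-0.0007,1,0,0,0]
    - [-0.0003,0.0025,-0.0006,1,0,0,0]
    - [-0.0003,0.0025,-0.0004,1,0,0,0]
    - [-0.0003,0.0025,-0.0003,1,0,0,0]
    - [-0.0003,0.0025,-0.0002,1,0,0,0]
    - [-0.0003,0.0025,-0.0001,1,0,0,0]
    - [-0.0003,0.0025,0,1,0,0,0]

```text
t: 7.97
eef_pos: [498.9, -177.5, 107.0]
tcp_rot: [-2.95, 0.004, 1.652]
ft_force: [-3.5, 1.0, 4.3]
opening: 0.007
```

```bash
python3 -c "
from m import *
rep();theta(14.5)"
```

```text
t 7.97 stand xyz [ -4.   85.6 107. ] F tool [ 1.3 -4.1 -3.6] world [-3.5  1.   4.3] tilt 0.192 open 0.007 q [-0.42  0.56  1.79 -0.12  0.96 -0.42]
theta 0.948 ball in tool [ -2.8  14.5 -17.4]
```

Request:
servo_tool:
  plan:
    - [-0.0002,0.0025,0,1,0,0,0]
    - [-0.0002,0.0025,0,1,0,0,0]
    - [-0.0002,0.0024,0.0002,1,0,0,0]
    - [-0.0002,0.0024,0.0003,1,0,0,0]
    - [-0.0002,0.0024,0.0004,1,0,0,0]

```text
t: 8.38
eef_pos: [511.4, -177.2, 103.3]
tcp_rot: [-2.853, 0.004, 1.652]
ft_force: [-3.6, 0.6, 4.2]
opening: 0.001
```

```bash
python3 -c "
from m import *
rep();theta(14.5)"
```

```text
t 8.38 stand xyz [  8.4  85.  103.3] F tool [ 0.9 -4.6 -3. ] world [-3.6  0.6  4.2] tilt 0.289 open 0.001 q [-0.39  0.61  1.71 -0.15  1.08 -0.38]
theta 1.218 ball in tool [ -2.2  14.5 -17.3]
```

Now slow approach to the stop.

Request:
servo_tool:
  plan:
    - [0,0.0015,0.0004,0.3,0,0,0]
    - [0,0.0015,0.0004,0.3,0,0,0]
    - [0,0.0015,0.0004,0,0,0,0]
    - [0,0.0012,0.0004,0,0,0,0]

```text
t: 8.72
eef_pos: [517.5, -176.8, 99.1]
tcp_rot: [-2.839, 0.004, 1.653]
ft_force: [-2.8, 0.3, 4.3]
opening: 0.007
```

```bash
python3 -c "
from m import *
rep();theta(14.5)"
```

```text
t 8.72 stand xyz [14.5 85.  99.1] F tool [ 0.5 -3.9 -3.3] world [-2.8  0.3  4.3] tilt 0.302 open 0.007 q [-0.38  0.63  1.69 -0.15  1.1  -0.37]
theta 1.357 ball in tool [ -2.1  14.5 -17.5]
```

Request:
servo_tool:
  plan:
    - [0,0.001,0.0003,0,0,0,0]
    - [0,0.001,0.0003,0,0,0,0]

```text
t: 8.88
eef_pos: [518.8, -176.7, 98.1]
tcp_rot: [-2.838, 0.004, 1.653]
ft_force: [-8.7, -0.9, 11.5]
opening: 0.004
```

Request:
servo_tool:
  plan:
    - [0,0.001,0.0003,0,0,0,0]

```text
t: 8.97
eef_pos: [518.8, -176.6, 98.0]
tcp_rot: [-2.836, 0.004, 1.652]
ft_force: [-10.0, -0.4, 13.5]
opening: 0.005
```

```bash
python3 -c "
from m import *
rep();theta(14.5)"
```

```text
t 8.97 stand xyz [15.8 85.  98. ] F tool [  0.4 -13.6  -9.9] world [-10.   -0.4  13.5] tilt 0.305 open 0.005 q [-0.38  0.64  1.68 -0.15  1.1  -0.37]
theta 1.389 ball in tool [ -2.2  14.5 -17.6]
```

```bash
cat >> m.py <<'E'
def path(th0,th1,n,g=14.5,d=16,a=lambda t:-.2+.5*t/1.4,lat=2):
    rows([(tcp(t,a(t),g,d,lat),Rt(a(t)),1) for t in np.linspace(th0,th1,n+1)[1:]],0)
E
python3 -c "
from m import *
path(1.4,1.0,8,d=17.5)"
```

```text
[-0,-0.0016,-0.0006,-1.3,0.3,0.3,0], 
[-0,-0.0023,-0.0006,-1.1,0,0,0], 
[-0,-0.0023,-0.0006,-1,0,0,0], 
[-0,-0.0023,-0.0005,-1,0,0,0], 
[-0,-0.0023,-0.0004,-1,0,0,0], 
[-0,-0.0024,-0.0004,-1,0,0,0], 
[-0,-0.0024,-0.0002,-1.1,0,0,0], 
[-0,-0.0024,-0.0002,-1,0,0,0],
```

Request:
servo_tool:
  plan:
    - [0,-0.0016,-0.0006,-1,0,0,0]
    - [0,-0.0023,-0.0006,-1,0,0,0]
    - [0,-0.0023,-0.0006,-1,0,0,0]
    - [0,-0.0023,-0.0005,-1,0,0,0]
    - [0,-0.0023,-0.0004,-1,0,0,0]
    - [0,-0.0024,-0.0004,-1,0,0,0]
    - [0,-0.0024,-0.0002,-1,0,0,0]
    - [0,-0.0024,-0.0002,-1,0,0,0]

```text
t: 9.63
eef_pos: [499.6, -178.0, 105.2]
tcp_rot: [-2.986, 0.003, 1.652]
ft_force: [-2.9, 0.1, -0.8]
opening: 0.005
```

```bash
python3 -c "
from m import *
rep();t=theta(14.5);path(t,t-.4,8,d=17.5)"
```

```text
t 9.63 stand xyz [ -3.5  85.1 105.2] F tool [ 0.4 -2.7  1.2] world [-2.9  0.1 -0.8] tilt 0.156 open 0.005 q [-0.43  0.55  1.81 -0.1   0.92 -0.44]
theta 0.953 ball in tool [ -2.2  14.5 -18.5]
[-0.0001,-0.0021,-0.0007,-1.9,0.2,0.3,0], 
[0,-0.0025,0.0001,-1,0,0,0], 
[0,-0.0024,0.0002,-1.1,0,0,0], 
[0,-0.0024,0.0002,-1,0,0,0], 
[0,-0.0025,0.0004,-1,0,0,0], 
[0,-0.0024,0.0005,-1,0,0,0], 
[0,-0.0024,0.0005,-1.1,0,0,0], 
[0,-0.0024,0.0006,-1,0,0,0],
```

Request:
servo_tool:
  plan:
    - [0,-0.0023,0,-1,0,0,0]
    - [0,-0.0023,0.0001,-1,0,0,0]
    - [0,-0.0023,0.0002,-1,0,0,0]
    - [0,-0.0023,0.0003,-1,0,0,0]
    - [0,-0.0023,0.0004,-1,0,0,0]
    - [0,-0.0023,0.0005,-1,0,0,0]
    - [0,-0.0023,0.0006,-1,0,0,0]
    - [0,-0.0022,0.0007,-1,0,0,0]

```text
t: 10.3
eef_pos: [479.4, -179.9, 104.6]
tcp_rot: [3.141, 0.005, 1.651]
ft_force: [-3.0, -0.2, -1.4]
opening: 0.007
```

```bash
python3 -c "
from m import *
rep();t=theta(14.5);path(t,t-.35,8,d=17.5)"
```

```text
t 10.3 stand xyz [-23.7  84.7 104.6] F tool [ 0.1 -3.   1.4] world [-3.  -0.2 -1.4] tilt -0.001 open 0.007 q [-0.49  0.48  1.95 -0.01  0.7  -0.56]
theta 0.532 ball in tool [ -1.9  14.5 -17.6]
[0.0003,-0.0019,0.0007,-1.4,0.3,0.3,0], 
[-0,-0.0021,0.0007,-0.9,0,-0,0], 
[-0,-0.0021,0.0008,-0.9,0,-0,0], 
[-0,-0.002,0.0008,-0.9,0,-0,0], 
[-0,-0.002,0.0009,-0.9,0,-0,0], 
[-0,-0.002,0.001,-0.9,0,-0,0], 
[-0,-0.002,0.0011,-0.9,0,-0,0], 
[-0,-0.002,0.0011,-0.9,0,-0,0],
```

Request:
servo_tool:
  plan:
    - [0,-0.0019,0.0007,-0.9,0,0,0]
    - [0,-0.002,0.0007,-0.9,0,0,0]
    - [0,-0.002,0.0008,-0.9,0,0,0]
    - [0,-0.002,0.0008,-0.9,0,0,0]
    - [0,-0.002,0.0009,-0.9,0,0,0]
    - [0,-0.002,0.001,-0.9,0,0,0]
    - [0,-0.0018,0.001,-0.9,0,0,0]
    - [0,-0.0015,0.0008,-0.5,0,0,0]

```text
t: 10.97
eef_pos: [464.0, -182.2, 98.0]
tcp_rot: [3.004, 0.012, 1.648]
ft_force: [-2.4, -0.2, -1.2]
opening: 0.002
```

```bash
python3 -c "
from m import *
rep();gap();t=theta(14.5);path(t,-.2,8,d=17.5,a=lambda t:-.15)"
```

```text
t 10.97 stand xyz [-39.2  83.6  98. ] F tool [ 0.  -2.5  0.9] world [-2.4 -0.2 -1.2] tilt -0.138 open 0.002 q [-0.55  0.45  2.07  0.15  0.51 -0.75]
shut ball in tool [ -0.7   5.4 -11.4]
theta 0.185 ball in tool [ -0.8  14.5 -16. ]
[0.0015,-0.0022,0.0027,-0.7,0.6,0.2,0], 
[-0,-0.0024,0.0011,0,0,0,0], 
[-0,-0.0024,0.0012,0,0,0,0], 
[-0,-0.0022,0.0014,0,0,0,0], 
[-0,-0.0023,0.0014,0,0,0,0], 
[-0,-0.0021,0.0016,0,0,0,0], 
[-0,-0.0021,0.0016,0,0,0,0], 
[-0,-0.0019,0.0018,0,0,0,0],
```

Request:
servo_tool:
  plan:
    - [0.0003,-0.0013,0.0008,0,0,0,0]
    - [0.0003,-0.0013,0.0008,0,0,0,0]
    - [0.0003,-0.0013,0.0008,0,0,0,0]
    - [0.0003,-0.0013,0.0008,0,0,0,0]
    - [0,-0.0013,0.0008,0,0,0,0]
    - [0,-0.0012,0.0008,0,0,0,0]
    - [0,-0.0012,0.0006,0,0,0,0]
    - [0,-0.001,0.0006,0,0,0,0]

```text
t: 11.63
eef_pos: [454.9, -182.7, 90.7]
tcp_rot: [3.001, 0.015, 1.647]
ft_force: [-1.4, -0.4, -0.8]
opening: 0.004
```

Request:
servo_tool:
  plan:
    - [0,-0.0007,0.0002,0,0,0,0]
    - [0,-0.0007,0.0002,0,0,0,0]
    - [0,-0.0007,0.0002,0,0,0,0]

```text
t: 11.88
eef_pos: [453.4, -183.1, 89.8]
tcp_rot: [2.999, 0.015, 1.647]
ft_force: [0.0, 0.2, 0.4]
opening: 0.003
```

```bash
python3 -c "
from m import *
rep();gap()"
```

```text
t 11.88 stand xyz [-49.9  83.5  89.8] F tool [ 0.2  0.1 -0.4] world [0.  0.2 0.4] tilt -0.142 open 0.003 q [-0.56  0.45  2.1   0.16  0.47 -0.77]
shut ball in tool [ -0.8  17.2 -18. ]
```

Request:
servo_tool:
  plan:
    - [0,-0.0005,0,0,0,0,0]
    - [0,0,0,0,0,0,0]
    - [0,0,0,0,0,0,0]
    - [0,0,0,0,0,0,0]

```text
t: 12.22
eef_pos: [453.4, -183.3, 90.0]
tcp_rot: [2.998, 0.016, 1.647]
ft_force: [0.2, 0.0, 0.1]
opening: 0.004
```

Run:
```python
from m import *
import cv2
rep();gap()
n=env.read_camera("scene")["img"];o=cv2.imread("pics/scene0.png")
cv2.imwrite("pics/p4.png",cv2.resize(np.hstack([o[180:280,160:260],n[180:280,160:260]]),None,fx=4,fy=4,interpolation=3))
d=cv2.absdiff(o,n).max(2)[205:275,160:225];print("diff pixels stand",(d>30).sum())
path(0,.4,8,d=18,a=lambda t:-.14+.44*t/1.4)
```

```text
t 12.22 stand xyz [-49.9  83.3  90. ] F tool [-0.   0.2 -0.1] world [0.2 0.  0.1] tilt -0.143 open 0.004 q [-0.56  0.45  2.1   0.16  0.47 -0.78]
shut ball in tool [ -0.6  17.2 -17.8]
diff pixels stand 0
[0.0017,0.0047,-0.0015,1.1,0.9,0.2,0], 
[-0,0.0021,-0.0016,0.9,-0,-0,0], 
[-0,0.0022,-0.0014,0.9,-0,-0,0], 
[-0,0.0022,-0.0014,0.9,-0,-0,0], 
[-0,0.0023,-0.0013,0.9,-0,-0,0], 
[-0,0.0023,-0.0012,0.9,-0,-0,0], 
[-0,0.0023,-0.0011,0.9,-0,-0,0], 
[-0,0.0024,-0.0011,0.9,-0,-0,0],
```

View pics/p4.png

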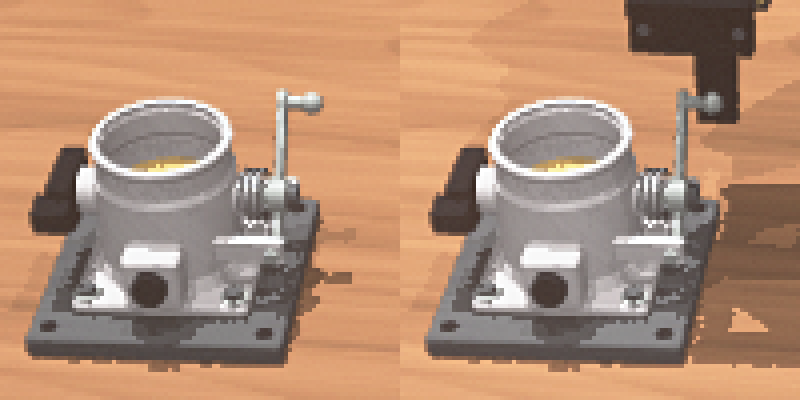

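The throttle is fully shut again: the picture is identical to the start, with the ball at (711,101) in the crop, the butterfly flat and zero pixel change on the stand. Next is the second opening.

Request:
servo_tool:
  plan:
    - [0.0005,0.0015,0,0,0.2,0,0]
    - [0.0005,0.0012,0,0,0.2,0,0]
    - [0.0003,0.0016,-0.0012,0.8,0.2,0,0]
    - [0,0.0021,-0.0015,0.9,0,0,0]
    - [0,0.0022,-0.0015,0.9,0,0,0]
    - [0,0.0022,-0.0014,0.9,0,0,0]
    - [0,0.0023,-0.0013,0.9,0,0,0]
    - [0,0.0023,-0.0012,0.9,0,0,0]

```text
t: 12.93
eef_pos: [464.6, -180.4, 99.4]
tcp_rot: [3.103, 0.001, 1.648]
ft_force: [-5.0, -2.4, 2.5]
opening: 0.001
```

```bash
python3 -c "
from m import *
rep();t=theta(14.5);path(t,t+.4,8,d=18)"
```

```text
t 12.93 stand xyz [-38.5  85.3  99.4] F tool [-2.  -5.1 -2.7] world [-5.  -2.4  2.5] tilt -0.038 open 0.001 q [-0.51  0.47  2.01  0.03  0.63 -0.62]
theta 0.236 ball in tool [ -2.3  14.5 -17.2]
[-0.0003,0.0036,0.0005,-3.4,0,0.1,0], 
[-0,0.0023,-0.001,1,0,0,0], 
[-0,0.0024,-0.001,1,0,0,0], 
[-0,0.0023,-0.0009,1.1,0,0,0], 
[-0,0.0024,-0.0008,1,0,0,0], 
[-0,0.0024,-0.0007,1,0,0,0], 
[-0,0.0024,-0.0006,1,0,0,0], 
[-0,0.0024,-0.0005,1,0,0,0],
```

Request:
servo_tool:
  plan:
    - [0,0.0023,-0.001,0.8,0,0,0]
    - [0,0.0023,-0.001,0.8,0,0,0]
    - [-0.0002,0.0024,-0.001,0.8,0,0,0]
    - [-0.0002,0.0023,-0.0009,0.8,0,0,0]
    - [-0.0002,0.0024,-0.0008,0.8,0,0,0]
    - [-0.0002,0.0024,-0.0007,0.8,0,0,0]
    - [-0.0002,0.0024,-0.0006,0.8,0,0,0]
    - [-0.0002,0.0024,-0.0005,0.8,0,0,0]

```text
t: 13.6
eef_pos: [482.4, -179.5, 106.7]
tcp_rot: [-3.052, -0.002, 1.648]
ft_force: [-3.9, -0.2, 4.0]
opening: 0.009
```

```bash
python3 -c "
from m import *
rep();t=theta(14.5);path(t,t+.4,8,d=18)"
```

```text
t 13.6 stand xyz [-20.7  84.9 106.7] F tool [ 0.1 -4.2 -3.6] world [-3.9 -0.2  4. ] tilt 0.09 open 0.009 q [-0.46  0.51  1.89 -0.06  0.82 -0.5 ]
theta 0.615 ball in tool [ -1.9  14.5 -17.5]
[0.0001,0.0037,0.0008,-3,-0.1,0.1,0], 
[-0,0.0024,-0.0004,1,0,0,0], 
[-0,0.0024,-0.0003,1.1,0,0,0], 
[-0.0001,0.0025,-0.0002,1,0,0,0], 
[0,0.0024,-0.0001,1,0,0,0], 
[0,0.0024,-0.0001,1,0,0,0], 
[0,0.0024,0.0001,1,0,0,0], 
[0,0.0024,0.0001,1.1,0,0,0],
```

Request:
servo_tool:
  plan:
    - [0,0.0024,-0.0005,0.9,0,0,0]
    - [0,0.0024,-0.0004,0.9,0,0,0]
    - [0,0.0024,-0.0003,0.9,0,0,0]
    - [0,0.0025,-0.0002,0.9,0,0,0]
    - [0,0.0024,-0.0001,0.9,0,0,0]
    - [0,0.0024,-0.0001,0.9,0,0,0]
    - [0,0.0024,0,0.9,0,0,0]
    - [0,0.0024,0.0001,0.9,0,0,0]

```text
t: 14.27
eef_pos: [504.4, -177.9, 105.3]
tcp_rot: [-2.914, -0.001, 1.648]
ft_force: [-3.2, 0.7, 3.2]
opening: 0.004
```

Request:
servo_tool:
  plan:
    - [0,0.0024,0.0001,0.8,0,0,0]
    - [0,0.0024,0.0002,0.8,0,0,0]
    - [0,0.0024,0.0002,0.8,0,0,0]
    - [0,0.0022,0.0004,0.6,0,0,0]

```text
t: 14.6
eef_pos: [514.4, -177.2, 101.6]
tcp_rot: [-2.855, -0.001, 1.648]
ft_force: [-3.8, -0.1, 3.0]
opening: 0.002
```

```bash
python3 -c "
from m import *
rep();t=theta(14.5)"
```

```text
t 14.6 stand xyz [ 11.4  84.8 101.6] F tool [ 0.2 -4.5 -1.7] world [-3.8 -0.1  3. ] tilt 0.287 open 0.002 q [-0.39  0.62  1.7  -0.14  1.08 -0.38]
theta 1.28 ball in tool [ -1.9  14.5 -17.2]
```

Request:
servo_tool:
  plan:
    - [0,0.0013,0.0004,0.2,0,0,0]
    - [0,0.0013,0.0004,0.2,0,0,0]
    - [0,0.001,0.0003,0.2,0,0,0]

```text
t: 14.85
eef_pos: [518.2, -176.8, 98.9]
tcp_rot: [-2.842, -0.001, 1.648]
ft_force: [-3.2, -1.0, 4.5]
opening: 0.007
```

Request:
servo_tool:
  plan:
    - [0,0.0007,0.0002,0,0,0,0]

```text
t: 14.93
eef_pos: [518.8, -176.8, 98.5]
tcp_rot: [-2.842, -0.001, 1.649]
ft_force: [-5.5, -0.5, 8.4]
opening: 0.006
```

```bash
python3 -c "
from m import *
rep();t=theta(14.5)"
```

```text
t 14.93 stand xyz [15.8 84.9 98.5] F tool [-0.  -7.8 -6.4] world [-5.5 -0.5  8.4] tilt 0.3 open 0.006 q [-0.38  0.63  1.69 -0.15  1.1  -0.38]
theta 1.383 ball in tool [ -1.9  14.5 -17.2]
```

Request:
servo_tool:
  plan:
    - [0,0.0006,0,0,0,0,0]
    - [0,0.0005,0,0,0,0,0]

```text
t: 15.1
eef_pos: [518.8, -176.7, 98.6]
tcp_rot: [-2.839, -0.001, 1.648]
ft_force: [-6.6, -1.0, 7.0]
opening: 0.0
```

Run:
```python
from m import *
import cv2
rep();theta(14.5)
for i in range(6): n=env.read_camera("scene")["img"]
rep();theta(14.5)
o=cv2.imread("pics/scene0.png")
cv2.imwrite("pics/p5.png",cv2.resize(n[150:270,150:270],None,fx=5,fy=5,interpolation=3))
d=cv2.absdiff(o,n).max(2);print("plate diff",(d[240:275,160:225]>30).sum())
```

```text
t 15.1 stand xyz [15.8 84.9 98.6] F tool [-0.4 -8.4 -4.7] world [-6.6 -1.   7. ] tilt 0.303 open 0.0 q [-0.38  0.63  1.68 -0.15  1.1  -0.38]
theta 1.384 ball in tool [ -2.   14.5 -17.2]
t 15.4 stand xyz [15.7 84.9 98.6] F tool [ 0.2 -7.6 -5.1] world [-5.7 -0.3  7.2] tilt 0.302 open 0.005 q [-0.38  0.63  1.68 -0.15  1.1  -0.38]
theta 1.383 ball in tool [ -1.9  14.5 -17.2]
plate diff 5
```

View pics/p5.png

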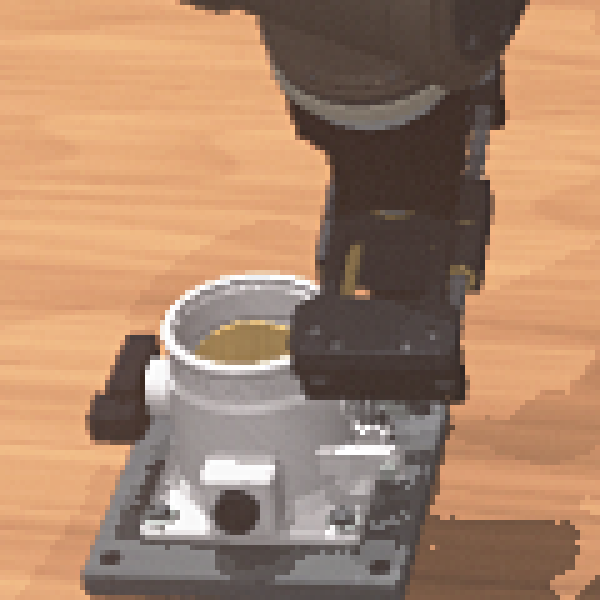

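```bash
python3 -c "
from m import *
print(env.job_done());rep();theta(14.5)"
```

```text
the job is handed in; nothing more can be done
None
the job is handed in; nothing more can be done
```

The larger throttle has been pushed to its wide-open stop, eased back until fully shut, and opened again. I handed it in with the finger still holding the lever lightly against the stop, at about 15.4 s of the 51 s allowed. No verdict comes back, and I could not read the state after handing in.

- **First opening:** the lever turned to an estimated 1.39 rad. There it stalled and the force peaked at about 17 N, roughly 11 N of it on the stop.
- **Easing shut:** the finger stayed in contact at every force reading, at about 3 N, falling to zero at the shut position. The picture then matched the starting one, with no pixel change on the stand.
- **Second opening:** the estimate is 1.38 rad, which agrees with 1.40 to within about 1 mm at the ball. The total force held steady at about 9 N, which is about 3 N more than the spring alone. The last picture shows the butterfly open and the stand apparently unmoved (5 changed pixels, most likely the arm's shadow).

**What went less well:**
- **First contact:** I tilted the finger the wrong way, so it pressed along the lever at about 12 N without visibly turning it. I backed off, re-tilted it and pushed again.
- **Lever angle:** it is worked out from the finger position and the force jump. At the end the gripper hid the ball from the scene camera, so I could not see it directly.
- **Other items:** I did not compare pictures of the rest of the bench. The arm passed over it about 200 mm up and never went near the smaller unit.

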